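# Load the wash carrier and hold it level

### The job

Put the middle-sized of the three brass sleeves all the way down over the steel post of the aluminium wash carrier and let go of it, then take the carrier by its red handle and lift it straight up out of the blue drip tray to at least 12 cm above the white board, without tipping it. Finish while still holding it there, level and steady with the sleeve on its post, ready for the ultrasonic bath; leave the other two sleeves and everything else on the bench where they are.

Things in the scene. Friction and masses are not known exactly. Their poses are not given: they have to be found in the camera images.
- carrier: Loose wash carrier, 0.5 kg: aluminium plate 110 (x) x 260 (y) x 8 mm in the blue tray; origin at the centre of its underside, z up. Central stem with a red grip bar 64 (x) x 14 (y) x 16 mm, bar centre 107 mm up. Steel post at y = -85 mm; fixed black lamp socket (48 mm across, top 48 mm up) at y = +85 mm. Loaded, it balances near its handle. Starts at z = 14 mm, yaw within 0.5 rad of 0.
- handle (a point): Centre of the carrier's red grip bar. Pinch the bar across its 14 mm width (along carrier y); nothing else is within 60 mm of it at its height.
- post_foot (a point): Foot of the steel post, on the upper face of the carrier plate. The post is 16 mm in diameter and rises 44 mm above this point; its last 8 mm taper to 9 mm diameter. A sleeve fully down has its underside centre here, within 3 mm.
- sleeve_medium: The middle-sized brass sleeve, the one to use: loose upright tube 38 mm outside, 22 mm bore, 30 mm high, 0.19 kg; origin at the centre of its underside. The three sleeves differ only in size, stand on the white board on the robot's right, and any may be in any of three places.
- sleeve_small: Brass sleeve 28 mm outside, 12 mm bore (too small for the post), 30 mm high; loose, leave it alone. Origin at the centre of its underside.
- sleeve_large: Brass sleeve 48 mm outside, 32 mm bore (too wide for the post), 30 mm high; loose, leave it alone. Origin at the centre of its underside.
- tray: Blue plastic drip tray, fixed to the bench, 135 (x) x 285 (y) mm, walls 4 mm thick and 14 mm high, floor 4 mm; origin at the centre of its underside, on the white board (a fixed slab 510 x 1160 mm, its top at z = 10 mm). The carrier has about 8 mm of play in it each way.
- headlamp: Car headlamp lying on its back, black with a clear lens and an orange end, 130 (x) x 260 (y) x 87 mm, loose bystander at the far side of the board; origin at the centre of its underside.
- polish: Jar of polish, 64 mm across, 75 mm high, loose bystander; origin at the centre of its underside.
- detergent: Green bottle, 66 mm across, 190 mm high, loose bystander on the far right; origin at the centre of its underside.
- screwdriver: Screwdriver, 170 mm long, lying at the near right of the board, loose bystander; origin under its middle, handle towards its -x.
- tape: Yellow roll of tape lying flat, 90 mm outside, 22 mm high, loose bystander at the near left; origin at the centre of its underside.
There are look-alikes about, which are no part of the job. Leave any turquoise look-alike of the sleeve_medium alone.

How it is judged:
On the way:
1. the middle-sized sleeve is fully down on the post and let go, the carrier still standing in the tray (distance between sleeve_medium and post_foot below 0.008 m and angle between the z axis of sleeve_medium and the z axis of carrier, either way round below 0.15 rad and height (world z) of carrier below 0.03 m and contact force between the fingers and sleeve_medium below 0.05 N), for 0.2 s.
At the end, for the whole second after the job is handed in: Gripper holds the carrier by its handle (over 2 N, TCP within 5 cm), underside over 0.11 m up, above the tray (12 cm sideways at most), level within 0.1 rad, still (0.03 m/s, 0.15 rad/s), clear of tray and headlamp; the middle sleeve is down on the post (8 mm, 0.15 rad) (distance between sleeve_medium and post_foot below 0.008 m and angle between the z axis of sleeve_medium and the z axis of carrier, either way round below 0.15 rad and height (world z) of carrier above 0.11 m and angle between carrier's own z axis and vertical below 0.1 rad and linear speed of carrier below 0.03 m/s and angular speed of carrier below 0.15 rad/s and contact force between the fingers and carrier above 2 N and distance between the grasp point and handle below 0.05 m and horizontal distance between carrier and tray below 0.12 m and contact force between carrier and tray below 0.05 N and contact force between carrier and headlamp below 0.05 N); the arm keeps its last pose, push and grip.
It fails at once if the small or large sleeve is moved by more than 2 cm (distance of any of sleeve_small, sleeve_large from where it was at the start of the episode above 0.02 m).
It fails at once if another thing on the bench is moved by more than 3 cm (distance of any of headlamp, polish, detergent, screwdriver, tape from where it was at the start of the episode above 0.03 m).
It fails at once if the carrier is tipped by more than 0.35 rad (angle between carrier's own z axis and vertical above 0.35 rad).
It also fails if it takes over 54 s, if anything falls off the work surface, if the arm or the gripper's body presses on something with over 40 N, if the wrist force passes 120 N, or if a joint passes its speed limit or range.

### The arm

A 6-joint arm with a two-finger parallel gripper is mounted at the origin on the work surface. World frame = base frame: x ahead of the robot, y to its left, z up, the work surface at z = 0. Lengths are in m, angles in rad, forces in N, time in s.
With the tool pointing down it reaches from about 0.375 to 0.9 m from the base axis. Payload 3.1 kg.
Tool frame: the origin (TCP) lies between the finger pads, 19 mm behind the fingertips; this is the grasp point; y points along the fingers, x is the direction in which the jaws open and shut, and the axes are right-handed (so a half turn about y gives the same grasp; the last joint's range is limited). The gripper opens to 85 mm and grips with 20 to 120 N. Pads are 22 mm wide; open, the fingers measure 114 mm over their backs; the gripper's body (76 mm by 85 mm) begins 54 mm behind the grasp point. The pads swing forward as they close: fully open they stand 13 mm farther back than shut.
Start: joints at [-0.178, 0.527, 1.433, -0, 1.181, -0.178], TCP at [0.625, 0, 0.25] pointing down, gripper open.
Joint ranges: [-3.08, 3.08], [-0.75, 2.2], [0.22, 2.44], [-1.43, 4.57], [0, 2.65], [-2.85, 2.85]. Speed limits (rad/s): [2.79, 2.79, 3.14, 3.14, 3.14, 3.14].

### API

Orientations are given as a unit quaternion [w, x, y, z].
In Python, from station import read_state, camera, sign_off gives the robot as it stands.
- The arm moves only by the tool step_arm, never from a script. Its argument "targets" is a list of rows, each a list of 7 numbers: the turn, a rotation vector about the tool's x, y, z in degrees, then the shift along the tool's x, y, z in cm, then the opening, from -1 (shut) to 1 (fully open). In form: [[ax, ay, az, tx, ty, tz, claw], ...]. A call has 1 to 12 rows; each row shifts and turns the pose as measured when the row begins, along the tool's axes as they then stand; what a row does not reach is not made up. A row lasts 1/8 s, in which the tool goes at most 62.5 mm and 10.7 degrees, less where a joint would pass 70% of its speed; a pose out of reach is approached as far as the arm can. A call with a gripper value outside its range is refused whole. The fingers move at their own pace and stop on an object; "squeeze" is the grip in N (left out, the last holds). Time passes only in rows, so rows that do not move let the fingers close. It gives the time, the measured TCP pose, the force and the opening at its end, in the units of the state.
- read_state(): the state, without advancing time (a new reading comes with each control period).
- camera(name): name is "scene" or "side" or "wrist"; returns a dict with "color" (480x640x3 uint8, blue, green, red), "depth" (480x640 float32, m along the optical axis (not along the pixel's ray), 0 where there is no reading), "fovy" (degrees; the focal length in pixels is half the picture's height over the tangent of half this angle, whatever the lens; pixels are square), "cx", "cy" (the principal point, pixels), "k1" (the pictures are not rectified: a ray, as slopes to the right and down, at radius r is drawn at 1 + k1 r^2 times it, then the intrinsics apply), "R" (3x3) and "t" (3): a world point X has camera coordinates R X + t. Camera axes: x right, y down, z forward; pixel columns grow to the right and rows downward; lengths in m; the calibration is good to about 2 mm. A picture is of the moment at which its call begins.
- sign_off(): hands the job in, once; it reports no verdict.
The state is a dict: "clock": time; "q": joint angles; "dq": joint speeds; "joint_torque": joint torques, N m; "position": TCP position; "tcp_rot": TCP orientation; "ft_force": force on the tool from outside, world axes, zero at the start; "torque": the same for the moment, N m; "finger_gap": finger opening in m.
Only numpy, scipy, OpenCV 4.12 (cv2) and the standard library are available. Lean on these libraries where they do the work, as an engineer would, in place of code of your own. Each camera call takes 0.05 s, during which the arm holds its last target.

## Working session

There is one attempt and no reset: what is moved stays moved. The work goes in short steps, Python scripts to look and compute and a tool call to move; the robot and the scene stay as the last step left them, time stands still between calls to the robot, and variables do not carry over. Pictures are saved under pics/ and viewed, and the job is handed in when it is done.

Besides the shell and the picture viewer there is one more tool, called as name(argument=value, ...) on one line, values as JSON. step_arm: Moves the arm, as the interface text tells. Its arguments: {"type":"object","properties":{"targets":{"type":"array","items":{"type":"array","items":{"type":"number"}}},"squeeze":{"type":"number"}},"required":["targets"]}

```bash
mkdir -p pics
cat > h.py <<'E'
import numpy as np, cv2
from station import read_state, camera, sign_off
def K(c):
    f=240/np.tan(np.radians(c["fovy"])/2); return f
def und(c,uv):
    f=K(c); uv=np.atleast_2d(np.array(uv,float)); d=(uv-[c["cx"],c["cy"]])/f
    s=d.copy()
    for _ in range(20): s=d/(1+c["k1"]*(s**2).sum(1,keepdims=True))
    return s
def ray(c,uv):
    s=und(c,uv); R=np.array(c["R"]);t=np.array(c["t"])
    return -R.T@t, np.c_[s,np.ones(len(s))]@R
def onz(c,uv,z):
    o,d=ray(c,uv); return o+d*((z-o[2])/d[:,2])[:,None]
def proj(c,X):
    X=np.atleast_2d(X)@np.array(c["R"]).T+np.array(c["t"]); s=X[:,:2]/X[:,2:]
    return s*(1+c["k1"]*(s**2).sum(1,keepdims=True))*K(c)+[c["cx"],c["cy"]]
def pts(c):
    v,u=np.mgrid[0:480,0:640]; s=und(c,np.c_[u.ravel(),v.ravel()]); z=c["depth"].ravel()
    P=np.c_[s*z[:,None],z]; P=(P-np.array(c["t"]))@np.array(c["R"]); P[z==0]=np.nan
    return P.reshape(480,640,3)
E
python3 - <<'E'
from h import *
import pickle
for n in ["scene","side","wrist"]:
    c=camera(n); cv2.imwrite(f"pics/{n}0.png",c["color"]); pickle.dump(c,open(f"{n}0.pkl","wb")); print(n,c["fovy"],c["k1"],-np.array(c["R"]).T@c["t"])
print(read_state())
E
```

```text
scene 44.65374873278832 -0.012308859325541821 [1.44675061 0.37503766 1.06503699]
side 45.766820407570236 0.028762618821575117 [ 0.08637985 -0.95310529  0.7441407 ]
wrist 65.84935359274425 -0.07146106103425591 [0.62589346 0.06664158 0.3743644 ]
{'clock': 0.15, 'q': array([-1.78515815e-01,  5.28264726e-01,  1.43362498e+00,  2.82852604e-06,
        1.18141774e+00, -1.78510119e-01]), 'dq': array([-3.12422912e-05, -2.05640831e-03, -4.84674028e-03,  3.09854529e-04,
        1.66661856e-03, -5.21818536e-05]), 'joint_torque': array([ 1.17890530e-03, -4.42742836e+01, -1.78276026e+01, -2.15643640e-04,
        5.61750654e-03, -9.84718270e-06]), 'position': array([6.24469536e-01, 1.16033653e-04, 2.49245556e-01]), 'tcp_rot': array([ 7.07215085e-01, -7.06997958e-01,  5.98867478e-04,  5.94078573e-04]), 'ft_force': array([-0.65460459,  0.42654139, -0.67176474]), 'torque': array([ 0.01230089,  0.07191139, -0.01121026]), 'finger_gap': 0.08530473131437874}
```

View pics/scene0.png

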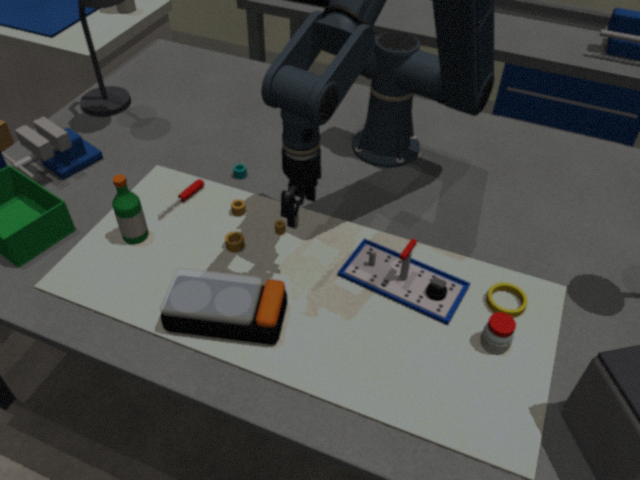

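View pics/side0.png

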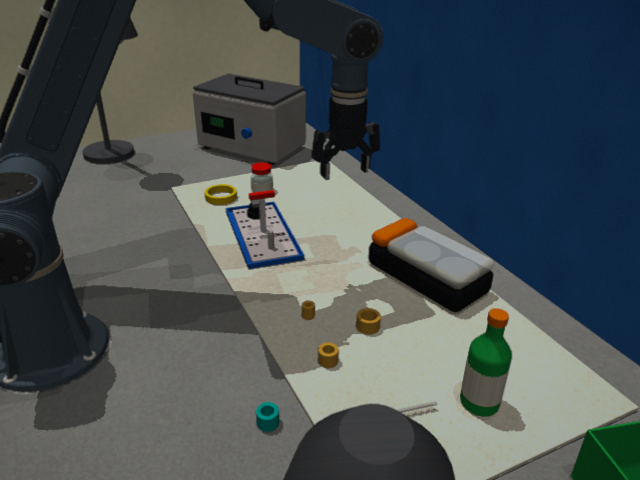

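View pics/wrist0.png

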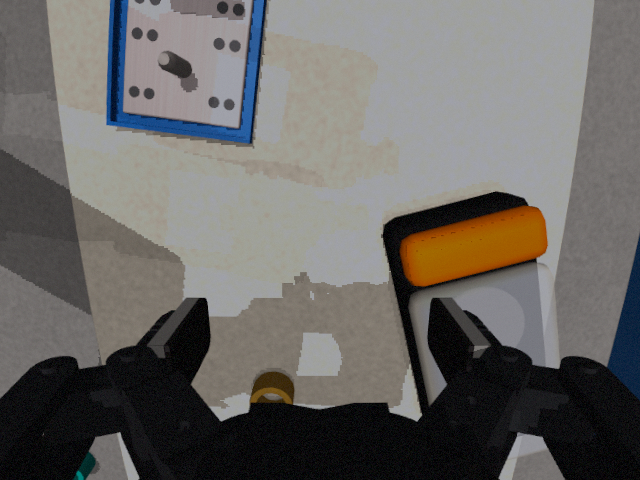

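Scene shows brass sleeves at (238,207), (235,241) and (280,226), plus a turquoise look-alike at (240,171). In the side view they are at (328,354), (368,320), (308,310) and (268,416). Next I'll measure the sizes.

```bash
cat > m.py <<'E'
from h import *
import pickle
for n in ["scene","side"]:
    c=pickle.load(open(n+"0.pkl","rb")); hsv=cv2.cvtColor(c["color"],cv2.COLOR_BGR2HSV); P=pts(c)
    m=cv2.inRange(hsv,(12,110,50),(26,255,255))
    k,l,st,ce=cv2.connectedComponentsWithStats(m)
    for i in range(1,k):
        if 40<st[i,4]<1500:
            Q=P[l==i]; 
            T=Q[(Q[:,2]>0.036)&(Q[:,2]<0.046)]
            if len(T)<5: continue
            # outer radius circle of top points
            pts2=T[:,:2].astype(np.float32); (cc,r)=cv2.minEnclosingCircle(pts2)
            print(n,ce[i].round(1),st[i],"top n",len(T),"circ",np.round(cc,4),"D",round(2*r*1000,1), "zmax",T[:,2].max().round(4))
    mr=cv2.inRange(hsv,(0,150,80),(6,255,255))|cv2.inRange(hsv,(174,150,80),(180,255,255))
    k,l,st,ce=cv2.connectedComponentsWithStats(mr)
    for i in range(1,k):
        if st[i,4]>25: print(n,"red",ce[i].round(1),st[i],np.nanmedian(P[l==i],0).round(4))
    mb=cv2.inRange(hsv,(105,150,60),(125,255,255)); 
    k,l,st,ce=cv2.connectedComponentsWithStats(mb)
    for i in range(1,k):
        if st[i,4]>300: print(n,"blue",ce[i].round(1),st[i],np.nanmedian(P[l==i],0).round(4))
s=pickle.load(open("side0.pkl","rb"))["color"]; a=cv2.resize(s[280:440,240:400],None,fx=3,fy=3,interpolation=cv2.INTER_CUBIC)
b=cv2.resize(s[170:270,210:310],(480,480),interpolation=cv2.INTER_CUBIC)
cv2.imwrite("pics/crop1.png",np.clip(np.hstack([a,b])[:, :800 if 0 else None].astype(float)*1.5,0,255)[:, :].astype(np.uint8)[::1])
x=cv2.imread("pics/crop1.png"); cv2.imwrite("pics/crop1.png",cv2.resize(x,(800,400)))
E
python3 m.py
```

```text
scene [238.  207.1] [231 200  14  16 179] top n 84 circ [ 0.4562 -0.2611] D 41.8 zmax 0.0447
scene [279.7 226.8] [275 220  10  14 112] top n 50 circ [ 0.4809 -0.1273] D 30.7 zmax 0.0444
scene [233.8 241.1] [225 232  19  20 280] top n 117 circ [ 0.573  -0.2084] D 48.0 zmax 0.0454
scene red [191.4 188.8] [180 180  23  19 168] [ 0.4435 -0.4099  0.0335]
scene red [408.3 247.9] [401 239  15  19 115] [0.5189 0.2159 0.1289]
scene red [502.1 322.6] [489 312  26  22 436] [0.6071 0.4527 0.0856]
scene blue [38.9 14.3] [   0    0   80   36 2287] [-0.118  -1.3977  0.1111]
scene blue [ 82.1 156.5] [ 58 140  43  33 316] [ 0.4374 -0.7789  0.0303]
scene blue [410.4 287.1] [339 240 130  82 607] [0.5449 0.2778 0.0208]
side [307.9 310. ] [302 301  13  19 216] top n 78 circ [ 0.4792 -0.1325] D 28.6 zmax 0.0424
side [368.  320.8] [357 308  24  26 523] top n 182 circ [ 0.5721 -0.2127] D 50.3 zmax 0.0421
side [327.9 354.5] [318 342  21  26 447] top n 183 circ [ 0.456  -0.2636] D 40.9 zmax 0.0431
side red [260.8 167.3] [252 162  20  13 176] [0.6038 0.444  0.0836]
side red [261.1 194.1] [249 190  26  10 157] [0.5149 0.2075 0.1252]
side blue [521.  140.1] [  336     0   304   365 71139] [ 1.5916  0.4161 -0.0024]
side blue [316.   84.6] [ 300   42   32   89 2120] [ 1.591   2.0932 -0.2199]
side blue [263.  242.4] [226 202  78  66 815] [0.4786 0.1358 0.0182]
```

View pics/crop1.png

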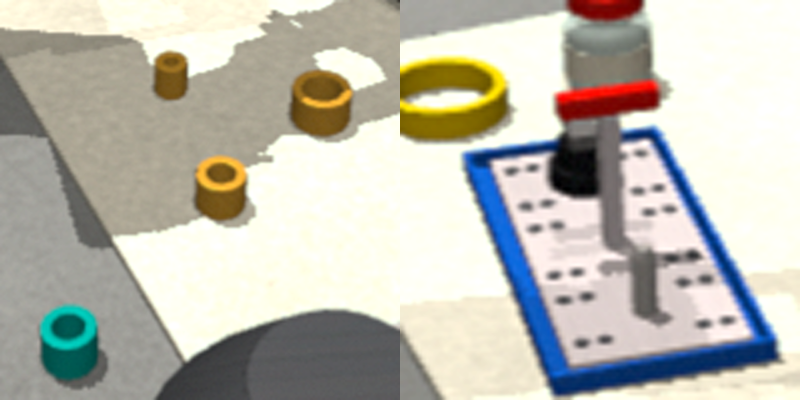

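The crop confirms the choice. The middle-sized sleeve is at side (328,354), measured OD about 41 mm at (0.456,-0.262). The small one is at (308,310), the large at (368,320), and the turquoise decoy at (268,416). Next is the carrier geometry.

```bash
cat > m2.py <<'E'
from h import *
import pickle
for n in ["scene","side","wrist"]:
    c=pickle.load(open(n+"0.pkl","rb")); P=pts(c)
    hsv=cv2.cvtColor(c["color"],cv2.COLOR_BGR2HSV)
    x,y,z=P[...,0],P[...,1],P[...,2]
    roi=(x>0.38)&(x<0.66)&(y>0.02)&(y<0.40)
    m=(cv2.inRange(hsv,(105,120,40),(125,255,255))>0)&roi&(z>0.018)
    q=P[m][:,:2].astype(np.float32)
    if len(q)>20:
        r=cv2.minAreaRect(q); print(n,"tray rect",np.round(r[0],4),np.round(r[1],4),r[2])
    m=roi&(z>0.11)&(z<0.14)&(hsv[...,1]>100)
    q=P[m]
    if len(q)>5:
        t=q[q[:,2]>0.122]; r=cv2.minAreaRect(q[:,:2].astype(np.float32)); print(n,"bar",len(q),np.round(r[0],4),np.round(r[1],4),r[2],q[:,2].max())
    for lo,hi,nm in((0.045,0.08,"tall"),):
        m=(roi&(z>lo)&(z<hi)&(hsv[...,1]<100)).astype(np.uint8)
        k,l,st,ce=cv2.connectedComponentsWithStats(m)
        for i in range(1,k):
            if st[i,4]>6: Q=P[l==i]; print(n,nm,ce[i].round(1),st[i],Q.mean(0).round(4),"zmax",Q[:,2].max().round(4),"top",Q[Q[:,2]>Q[:,2].max()-.004].mean(0).round(4))
E
python3 m2.py
python3 - <<'E'
import cv2,numpy as np
a=cv2.imread("pics/scene0.png")[225:330,330:480]; b=cv2.imread("pics/side0.png")[170:275,210:320]
a=cv2.resize(a,None,fx=3,fy=3,interpolation=2);b=cv2.resize(b,None,fx=3,fy=3,interpolation=2)
cv2.imwrite("pics/crop2.png",np.clip(np.hstack([a,b]).astype(float)*1.5,0,255).astype(np.uint8))
E
```

```text
scene tray rect [0.5133 0.2159] [0.2847 0.1386] 81.73258972167969
scene bar 160 [0.5157 0.2153] [0.0149 0.0637] 82.13827514648438 0.13429448647616635
scene tall [372.4 254.9] [369 250   7  10  53] [0.505  0.1318 0.0583] zmax 0.0701 top [0.5032 0.1307 0.0679]
scene tall [404.8 268.1] [400 262  11  14  86] [0.5182 0.2159 0.0621] zmax 0.0797 top [0.5204 0.2174 0.0789]
scene tall [438.3 283.7] [431 277  16  16 165] [0.5311 0.2998 0.0593] zmax 0.0682 top [0.5284 0.2979 0.0658]
side tray rect [0.562  0.2018] [0.3019 0.234 ] 81.9670181274414
side bar 187 [0.5166 0.2084] [0.0192 0.0629] 86.35750579833984 0.1309442783460609
side tall [257.5 209.9] [249 200  17  24 161] [0.5198 0.2515 0.0595] zmax 0.0798 top [0.5145 0.2062 0.0775]
side tall [270.  235.7] [267 231   7  10  57] [0.5021 0.1239 0.0565] zmax 0.0662 top [0.5035 0.1263 0.0639]
wrist tray rect [0.5029 0.1335] [0.1232 0.1365] 82.09178924560547
wrist tall [170.4  62.2] [158  51  26  24 444] [0.5073 0.1273 0.0605] zmax 0.0689 top [0.5053 0.1284 0.067 ]
```

View pics/crop2.png

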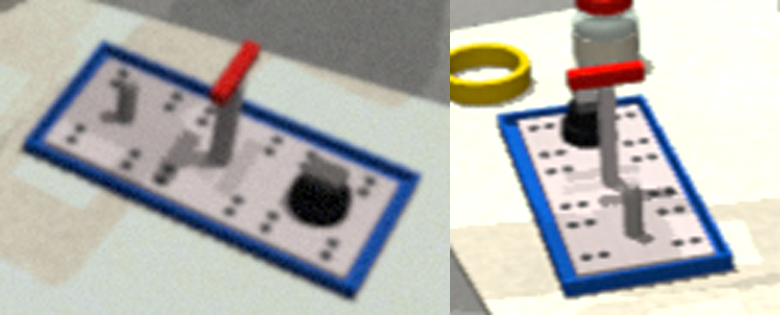

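Plan: keep the jaw axis along carrier y (yaw +82°) for both the sleeve and the handle. I'll turn first.

step_arm(targets=[[0,-10.4,0,0,0,0,1],[0,-10.4,0,0,0,0,1],[0,-10.4,0,0,0,0,1],[0,-10.4,0,0,0,0,1],[0,-10.4,0,0,0,0,1],[0,-10.4,0,0,0,0,1],[0,-10.4,0,0,0,0,1],[0,-10.4,0,0,0,0,1]], squeeze=40)

```text
clock: 1.15
position: [0.6221, 0.0006, 0.2457]
tcp_rot: [0.52, -0.515, -0.48, 0.484]
ft_force: [-0.0, -0.1, -0.2]
finger_gap: 0.0855
```

```bash
cat >> h.py <<'E'
from scipy.spatial.transform import Rotation as Ro
def rel(target,yaw=None):
    """delta in tool axes cm to world target; deg about tool y for desired yaw of tool x"""
    s=read_state(); w,x,y,z=s["tcp_rot"]; R=Ro.from_quat([x,y,z,w]).as_matrix()
    d=R.T@(np.array(target)-s["position"])*100
    print("t",s["clock"],"pos",s["position"].round(4),"gap",round(float(s["finger_gap"]),4),"F",s["ft_force"].round(2))
    print(" toolx yaw",np.degrees(np.arctan2(R[1,0],R[0,0])).round(2)," y axis",R[:,1].round(4)," move cm",d.round(2))
    if yaw is not None:
        Rd=np.c_[[np.cos(np.radians(yaw)),np.sin(np.radians(yaw)),0],[0,0,-1],[-np.sin(np.radians(yaw)),np.cos(np.radians(yaw)),0]]
        print(" turn deg",np.degrees(Ro.from_matrix(R.T@Rd).as_rotvec()).round(2))
E
python3 -c "
from h import *
rel([0.456,-0.262,0.15],82)"
```

```text
t 1.15 pos [6.221e-01 6.000e-04 2.457e-01] gap 0.0855 F [-0.02 -0.12 -0.15]
 toolx yaw 85.89  y axis [-0.0094  0.0017 -1.    ]  move cm [-27.39   9.68  14.59]
 turn deg [-0.55  3.89  0.04]
```

step_arm(targets=[[0,2,0,-4.6,0,2.4,1],[0,2,0,-4.6,0.5,2.4,1],[0,0,0,-4.6,0.5,2.4,1],[0,0,0,-4.6,0.5,2.4,1],[0,0,0,-4.6,0.5,2.4,1],[0,0,0,-3.5,0,2.0,1],[0,0,0,0,0,0,1]])

```text
clock: 2.02
position: [0.4465, -0.2516, 0.2245]
tcp_rot: [0.536, -0.531, -0.462, 0.466]
ft_force: [0.1, 0.6, 0.5]
finger_gap: 0.0856
```

```bash
python3 -c "
from h import *
rel([0.456,-0.262,0.15],82)
c=camera('wrist'); cv2.imwrite('pics/w1.png',c['color'])
print(proj(c,[[0.456,-0.262,0.04],[0.48,-.13,.04],[0.5725,-.21,.04]]).round(1))
P=pts(c);hsv=cv2.cvtColor(c['color'],cv2.COLOR_BGR2HSV)
m=cv2.inRange(hsv,(10,90,30),(26,255,255)); k,l,st,ce=cv2.connectedComponentsWithStats(m)
for i in range(1,k):
  if st[i,4]>150:
    Q=P[l==i];T=Q[(Q[:,2]>.036)&(Q[:,2]<.045)]
    if len(T)>10: cc,r=cv2.minEnclosingCircle(T[:,:2].astype(np.float32)); print(ce[i],st[i],np.round(cc,4),2*r)
"
```

```text
t 2.025 pos [ 0.4465 -0.2516  0.2245] gap 0.0856 F [0.11 0.63 0.48]
 toolx yaw 82.01  y axis [-0.0088  0.0018 -1.    ]  move cm [-0.91  7.44 -1.15]
 turn deg [-0.52  0.01  0.03]
[[308.7 232.7]
 [462.  238.9]
 [381.1 344.1]]
[307.89588015 231.67340824] [ 286  208   44   47 1335] [ 0.4568 -0.2634] 0.03792151063680649
[458.54562738 235.71958175] [ 439  218   40   36 1052] [ 0.48  -0.129] 0.0285491980612278
[379.15024631 338.52561576] [ 354  310   52   57 2030] [ 0.5728 -0.2102] 0.04815495014190674
```

View pics/w1.png

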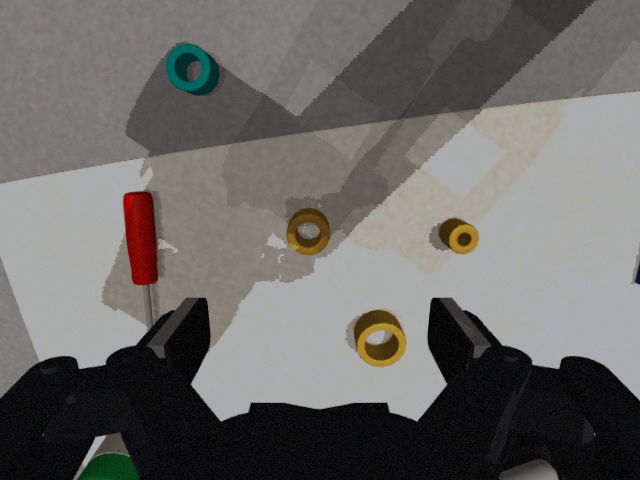

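The wrist view shows the medium sleeve (37.9 mm) at (308,232), the small at (459,236) and the large at (379,339). The screwdriver is clear to the left. Refined target: (0.4567,-0.2633).

step_arm(targets=[[-0.5,0,0,-1.0,3,-1.2,1],[0,0,0,0,4,0,1],[0,0,0,0,4,0,1],[0,0,0,0,2,0,1],[0,0,0,0,0,0,1]])

```text
clock: 2.7
position: [0.4631, -0.2582, 0.0917]
tcp_rot: [-0.531, 0.533, 0.467, -0.465]
ft_force: [0.3, 0.4, 0.1]
finger_gap: 0.0856
```

```bash
python3 -c "
from h import *
rel([0.4567,-0.2633,0.034],82)"
```

```text
t 2.7 pos [ 0.4631 -0.2582  0.0917] gap 0.0856 F [0.31 0.42 0.1 ]
 toolx yaw 82.44  y axis [ 5.e-03 -2.e-04 -1.e+00]  move cm [-0.59  5.77  0.6 ]
 turn deg [0.28 0.44 0.03]
```

step_arm(targets=[[0,0,0,-0.6,0,0.6,1],[0,0,0,0,0,0,1],[0,0,0,0,2,0,1],[0,0,0,0,0,0,1]])

```text
clock: 3.2
position: [0.4588, -0.2644, 0.0753]
tcp_rot: [-0.528, 0.535, 0.468, -0.465]
ft_force: [1.0, 0.5, 0.4]
finger_gap: 0.0854
```

```bash
python3 -c "
from h import *
rel([0.4567,-0.2633,0.034],82)
c=camera('wrist'); cv2.imwrite('pics/w2.png',c['color'])"
```

```text
t 3.2 pos [ 0.4588 -0.2644  0.0753] gap 0.0854 F [0.96 0.48 0.36]
 toolx yaw 82.54  y axis [ 0.0109 -0.0052 -0.9999]  move cm [0.09 4.12 0.27]
 turn deg [ 0.66  0.54 -0.21]
```

View pics/w2.png

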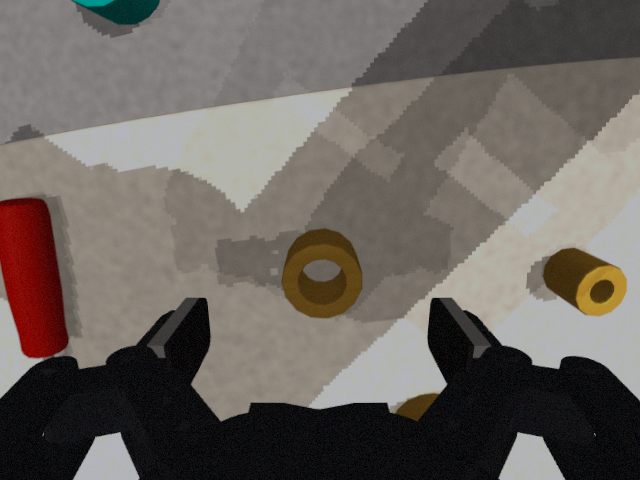

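The sleeve is centred between the pads at (322,275). Descending now.

step_arm(targets=[[0.6,0.4,-0.2,0.05,1.5,0.2,1],[0,0,0,0,1.5,0.05,1],[0,0,0,0,0.8,0,1],[0,0,0,0,0,0,1]])

```text
clock: 3.75
position: [0.4579, -0.2649, 0.0367]
tcp_rot: [-0.532, 0.535, 0.465, -0.464]
ft_force: [0.0, -0.9, 0.3]
finger_gap: 0.0853
```

```bash
python3 -c "
from h import *
rel([0.4567,-0.2633,0.034],82)"
```

```text
t 3.75 pos [ 0.4579 -0.2649  0.0367] gap 0.0853 F [ 0.05 -0.95  0.3 ]
 toolx yaw 82.1  y axis [ 0.0039 -0.0031 -1.    ]  move cm [0.15 0.27 0.14]
 turn deg [ 0.24  0.1  -0.15]
```

step_arm(targets=[[0.2,0,-0.1,0.15,0.1,0.14,1],[0,0,0,0,0,0,0.3],[0,0,0,0,0,0,-0.4],[0,0,0,0,0,0,-0.4],[0,0,0,0,0,0,-0.4],[0,0,0,0,0,0,-0.4],[0,0,0,0,0,0,-0.4]], squeeze=40)

```text
clock: 4.62
position: [0.4569, -0.2632, 0.0364]
tcp_rot: [-0.533, 0.534, 0.464, -0.464]
ft_force: [-0.0, -0.2, 0.1]
finger_gap: 0.0364
```

```bash
python3 -c "
from h import *
rel([0.4567,-0.2633,0.035],82)"
```

```text
t 4.625 pos [ 0.4569 -0.2632  0.0364] gap 0.0364 F [-0.01 -0.24  0.07]
 toolx yaw 82.11  y axis [ 0.0011 -0.0013 -1.    ]  move cm [-0.02  0.14  0.02]
 turn deg [ 0.07  0.11 -0.06]
```

step_arm(targets=[[0,0,0,0,-1.5,0,-0.6],[0,0,0,0,-4,0,-0.6],[0,0,0,0,-5,0,-0.6],[0,0,0,0,-4,0,-0.6],[0,0,0,0,0,0,-0.6]])

```text
clock: 5.25
position: [0.4564, -0.2628, 0.188]
tcp_rot: [-0.533, 0.534, 0.464, -0.464]
ft_force: [0.2, -0.3, -2.1]
finger_gap: 0.0366
```

```bash
python3 -c "
from h import *
rel([0.503,0.128,0.17],82)
c=camera('wrist'); cv2.imwrite('pics/w3.png',c['color'])"
```

```text
t 5.25 pos [ 0.4564 -0.2628  0.188 ] gap 0.0366 F [ 0.16 -0.34 -2.15]
 toolx yaw 82.1  y axis [ 9.0e-04 -1.2e-03 -1.0e+00]  move cm [39.35  1.75  0.76]
 turn deg [ 0.06  0.1  -0.06]
```

View pics/w3.png

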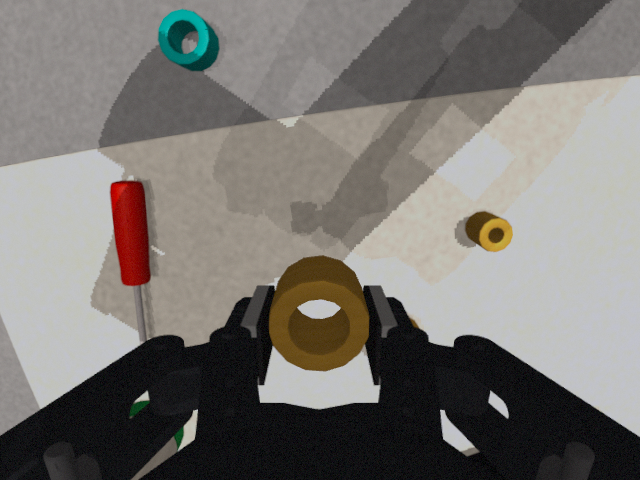

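Sleeve is held (−2.1 N weight reading), its centre at about (320,325). I'll carry it most of the way and stop short for a close look at the post.

step_arm(targets=[[0,0,0,2.5,0,0,-0.6],[0,0,0,5,0,0.1,-0.6],[0,0,0,5.5,0,0.1,-0.6],[0,0,0,5.5,0,0.1,-0.6],[0,0,0,5.5,0,0.1,-0.6],[0,0,0,4.5,0,0.1,-0.6],[0,0,0,3,0,0,-0.6],[0,0,0,0,0,0,-0.6],[0,0,0,0,0,0,-0.6]])

```text
clock: 6.42
position: [0.4862, 0.0608, 0.1756]
tcp_rot: [0.542, -0.526, -0.458, 0.469]
ft_force: [0.4, -0.3, -1.6]
finger_gap: 0.0365
```

```bash
python3 -c "
from h import *
import pickle
rel([0.504,0.128,0.12],82)
c=camera('wrist'); cv2.imwrite('pics/w4.png',c['color']); pickle.dump(c,open('w4.pkl','wb'))
print(proj(c,[[.504,.128,.066],[.504,.128,.022],[.516,.212,.129]]).round(1))"
```

```text
t 6.425 pos [0.4862 0.0608 0.1756] gap 0.0365 F [ 0.35 -0.32 -1.58]
 toolx yaw 81.9  y axis [-0.0267  0.0074 -0.9996]  move cm [ 6.89  5.56 -0.97]
 turn deg [-1.57 -0.1   0.21]
[[421.9 258.4]
 [406.6 242.3]
 [610.4 291.7]]
```

View pics/w4.png

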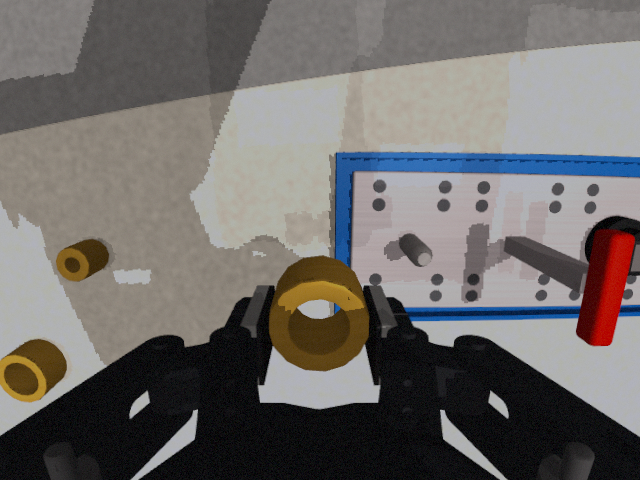

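```bash
cat > m3.py <<'E'
from h import *
import pickle,sys
c=pickle.load(open(sys.argv[1],'rb')); x0,y0,x1,y1=map(int,sys.argv[2:6])
im=cv2.resize(c["color"][y0:y1,x0:x1],None,fx=5,fy=5,interpolation=cv2.INTER_CUBIC)
cv2.imwrite(sys.argv[6],np.clip(im.astype(float)*1.4,0,255).astype(np.uint8))
E
python3 m3.py w4.pkl 380 210 460 290 pics/c4.png
python3 - <<'E'
from h import *
import pickle
c=pickle.load(open('w4.pkl','rb')); P=pts(c)
x,y,z=P[...,0],P[...,1],P[...,2]
m=(z>0.0625)&(z<0.075)&(x>.48)&(x<.53)&(y>.11)&(y<.145)
v,u=np.where(m); print("post top",P[m].mean(0).round(4),u.mean(),v.mean(),m.sum())
m=(z>0.03)&(z<0.058)&(x>.48)&(x<.53)&(y>.11)&(y<.145); print("shaft vis",P[m].mean(0).round(4))
# sleeve top ring, expressed in tool frame
s=read_state(); w,a,b,d=s["tcp_rot"]; R=Ro.from_quat([a,b,d,w]).as_matrix()
hsv=cv2.cvtColor(c["color"],cv2.COLOR_BGR2HSV); m=(cv2.inRange(hsv,(10,90,20),(28,255,255))>0); m[:, :250]=0; m[:,400:]=0
Q=(P[m]-s["position"])@R*1000
print("sleeve y range",np.nanpercentile(Q[:,1],[0.5,5,95,99.5]).round(1))
T=Q[Q[:,1]<np.nanpercentile(Q[:,1],2)+2.5]; cc,r=cv2.minEnclosingCircle(T[:,[0,2]].astype(np.float32)); print("top ring tool x,z mm",np.round(cc,1),2*r,len(T))
# red bar
m=((hsv[...,0]<6)|(hsv[...,0]>174))&(hsv[...,1]>150)&(z>0.122)&(z<.14)
r=cv2.minAreaRect(P[m][:,:2].astype(np.float32)); print("bar top",np.round(r[0],4),np.round(r[1],4),r[2],P[m][:,2].mean())
E
```

```text
post top [0.5029 0.1284 0.0661] 422.37890625 256.75390625 256
shaft vis [0.4991 0.1255 0.0446]
sleeve y range [-6.3 -5.6 18.9 22.8]
top ring tool x,z mm [0.  0.9] 39.74003982543945 4730
bar top [0.516  0.2126] [0.0158 0.0632] 81.40714263916016 0.12860156849785057
```

View pics/c4.png

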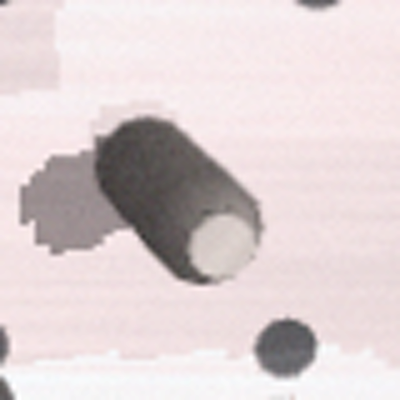

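```bash
python3 - <<'E'
from h import *
import pickle
c=pickle.load(open('w4.pkl','rb'))
p=onz(c,[424.0,258.8],0.066); print(p)
# consistent check with side and scene tops
p=p[0]
for n in ["scene","side","wrist"]:
    d=pickle.load(open(n+"0.pkl","rb")); print(n,proj(d,[p,p-[0,0,.044]]).round(1))
rel([p[0],p[1],0.12],82)
E
python3 - <<'E'
import cv2,numpy as np
L=[]
for n,(x,y) in {"scene":(372,254),"side":(270,236),"wrist":(175,65)}.items():
    a=cv2.imread(f"pics/{n}0.png")[y-15:y+15,x-15:x+15]; L.append(cv2.resize(a,(260,260),interpolation=cv2.INTER_NEAREST))
cv2.imwrite("pics/c5.png",np.clip(np.hstack(L)*1.5,0,255).astype(np.uint8))
E
```

```text
[[0.50451601 0.12938859 0.066     ]]
scene [[371.8 252.3]
 [370.3 264.8]]
side [[269.9 230.9]
 [270.5 246.7]]
wrist [[164.2  58.3]
 [183.8  68.3]]
t 6.475 pos [0.4862 0.0606 0.1757] gap 0.0364 F [ 0.89 -0.27 -2.48]
 toolx yaw 81.86  y axis [-0.0268  0.0077 -0.9996]  move cm [ 7.05  5.57 -0.99]
 turn deg [-1.58 -0.14  0.22]
```

View pics/c5.png

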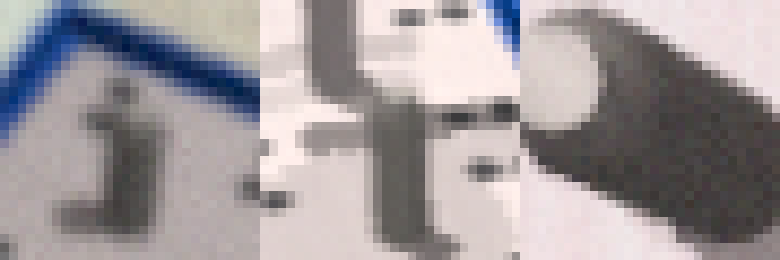

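The post top measured here, (0.5045,0.1294), reprojects onto the initial wrist view within half a pixel. Moving above it.

step_arm(targets=[[-1.5,0,0.2,2.5,0,-0.3,-0.6],[0,0,0,2.5,0,-0.2,-0.6],[0,0,0,1.5,0,-0.2,-0.6],[0,0,0,0,2,0,-0.6],[0,0,0,0,2,0,-0.6],[0,0,0,0,0,0,-0.6],[0,0,0,0,0,0,-0.6]])

```text
clock: 7.35
position: [0.504, 0.1186, 0.134]
tcp_rot: [0.537, -0.537, -0.459, 0.461]
ft_force: [-0.6, -0.2, -2.6]
finger_gap: 0.0365
```

```bash
python3 -c "
from h import *
rel([0.5045,0.1294,0.102],82)"
```

```text
t 7.35 pos [0.504  0.1186 0.134 ] gap 0.0365 F [-0.62 -0.21 -2.61]
 toolx yaw 81.25  y axis [-0.0023 -0.0015 -1.    ]  move cm [1.08 3.2  0.11]
 turn deg [-0.12 -0.75 -0.1 ]
```

step_arm(targets=[[-0.1,-0.7,-0.1,1.05,0,0.1,-0.6],[0,0,0,0,0,0,-0.6],[0,0,0,0,1.8,0,-0.6],[0,0,0,0,1.0,0,-0.6],[0,0,0,0,0,0,-0.6],[0,0,0,0,0,0,-0.6]])

```text
clock: 8.1
position: [0.507, 0.1302, 0.1084]
tcp_rot: [-0.532, 0.535, 0.466, -0.462]
ft_force: [0.0, -0.2, -2.1]
finger_gap: 0.0363
```

```bash
python3 -c "
from h import *
import pickle
rel([0.5045,0.1294,0.098],82)
c=camera('wrist'); cv2.imwrite('pics/w5.png',c['color'])
d=camera('side'); e=camera('scene')
a=d['color'][170:270,210:320];b=e['color'][190:290,330:440]
cv2.imwrite('pics/c6.png',np.clip(np.hstack([cv2.resize(a,(396,360),interpolation=2),cv2.resize(b,(396,360),interpolation=2)])*1.4,0,255).astype(np.uint8))"
```

```text
t 8.1 pos [0.507  0.1302 0.1084] gap 0.0363 F [ 0.04 -0.21 -2.13]
 toolx yaw 82.03  y axis [ 6.4e-03  2.0e-04 -1.0e+00]  move cm [-0.11  1.04  0.24]
 turn deg [0.36 0.03 0.06]
```

View pics/w5.png

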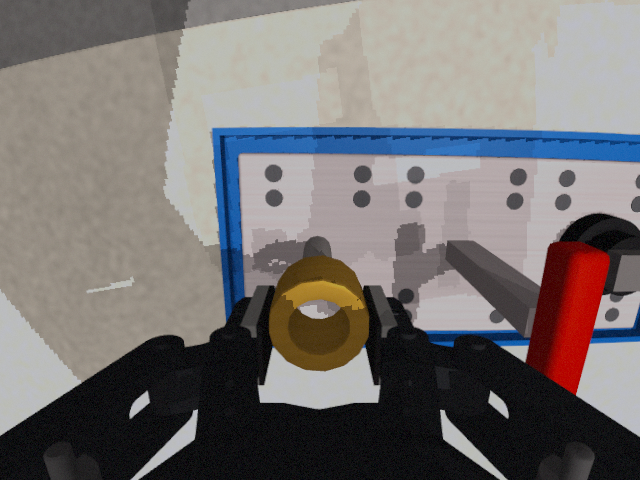

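View pics/c6.png

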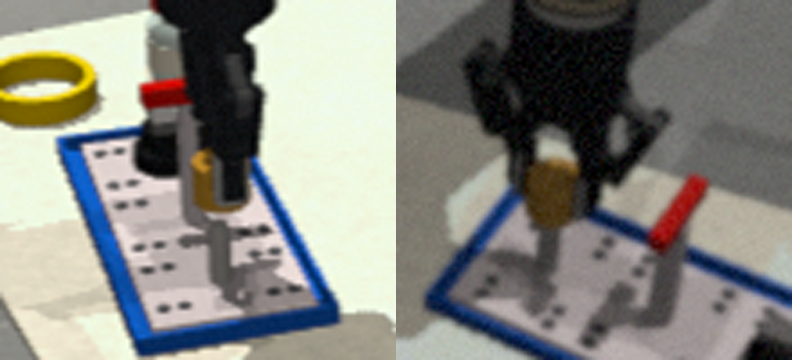

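The wrist view shows the sleeve just above the post, with the post emerging behind it at (317,245). Correcting 2 mm, then descending in small steps.

step_arm(targets=[[0.35,0,0,-0.1,0,0.25,-0.6],[0,0,0,0,0,0,-0.6],[0,0,0,0,0.6,0,-0.6],[0,0,0,0,0,0,-0.6]])

```text
clock: 8.75
position: [0.5044, 0.1294, 0.1026]
tcp_rot: [0.534, -0.534, -0.465, 0.463]
ft_force: [-0.4, -1.2, -2.0]
finger_gap: 0.0362
```

```bash
python3 -c "
from h import *
rel([0.5045,0.1294,0.085],82)"
```

```text
t 8.75 pos [0.5044 0.1294 0.1026] gap 0.0362 F [-0.39 -1.2  -2.02]
 toolx yaw 82.02  y axis [ 0.0012  0.0012 -1.    ]  move cm [-0.    1.76 -0.01]
 turn deg [0.06 0.02 0.08]
```

step_arm(targets=[[0,0,0,0,0.8,0,-0.6],[0,0,0,0,0.7,0,-0.6],[0,0,0,0,0.6,0,-0.6],[0,0,0,0,0,0,-0.6]])

```text
clock: 9.25
position: [0.5043, 0.1294, 0.0796]
tcp_rot: [0.534, -0.533, -0.464, 0.464]
ft_force: [-0.1, -1.2, -2.1]
finger_gap: 0.0364
```

```bash
python3 -c "
from h import *
rel([0.5045,0.1294,0.050],82)
c=camera('wrist'); cv2.imwrite('pics/w6.png',c['color'])"
```

```text
t 9.25 pos [0.5043 0.1294 0.0796] gap 0.0364 F [-0.1  -1.22 -2.09]
 toolx yaw 82.02  y axis [ 2.0e-04  1.2e-03 -1.0e+00]  move cm [ 0.    2.96 -0.02]
 turn deg [0.   0.02 0.07]
```

View pics/w6.png

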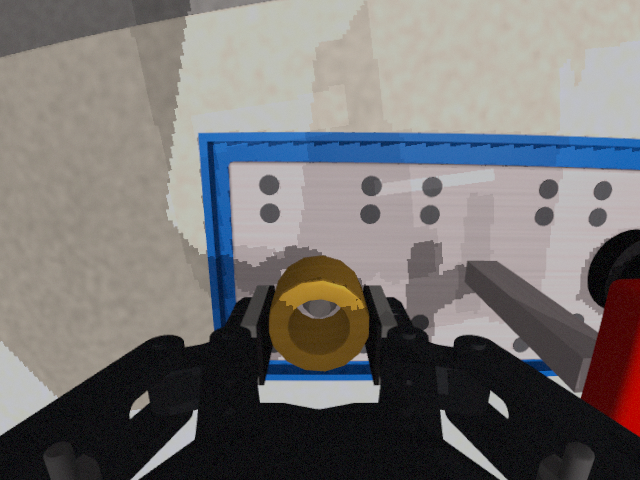

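The post tip is visible centred in the bore at (320,308), with no contact force. Continuing down.

step_arm(targets=[[0,0,0,0,0.7,0,-0.6],[0,0,0,0,0.7,0,-0.6],[0,0,0,0,0.7,0,-0.6],[0,0,0,0,0.4,0,-0.6],[0,0,0,0,0,0,-0.6]])

```text
clock: 9.93
position: [0.5048, 0.1294, 0.0531]
tcp_rot: [0.534, -0.534, -0.465, 0.463]
ft_force: [-0.1, 0.4, -2.0]
finger_gap: 0.0365
```

```bash
python3 -c "
from h import *
rel([0.5045,0.1294,0.0484],82)"
```

```text
t 9.925 pos [0.5048 0.1294 0.0531] gap 0.0365 F [-0.11  0.37 -1.99]
 toolx yaw 82.02  y axis [ 0.0012  0.0012 -1.    ]  move cm [-0.01  0.47  0.03]
 turn deg [0.06 0.02 0.08]
```

step_arm(targets=[[0,0,0,0,0.25,0,-0.6],[0,0,0,0,0.15,0,-0.6],[0,0,0,0,0.1,0,-0.6],[0,0,0,0,0,0,-0.6]])

```text
clock: 10.42
position: [0.5052, 0.1295, 0.0485]
tcp_rot: [-0.533, 0.534, 0.465, -0.463]
ft_force: [-0.4, 0.5, -2.2]
finger_gap: 0.0358
```

```bash
python3 -c "
from h import *
rel([0.5045,0.1294,0.0484],82)"
```

```text
t 10.425 pos [0.5052 0.1295 0.0485] gap 0.0358 F [-0.35  0.47 -2.19]
 toolx yaw 82.02  y axis [ 0.0025  0.0012 -1.    ]  move cm [-0.02  0.01  0.07]
 turn deg [0.13 0.02 0.09]
```

Near seated with no reaction force. Lowering another 1 mm, then releasing to a gap of about 58 mm so the fingers stay clear of the handle.

step_arm(targets=[[0,0,0,0,0.1,0.05,-0.6],[0,0,0,0,0,0,-0.6],[0,0,0,0,0,0,0.0],[0,0,0,0,0,0,0.35],[0,0,0,0,0,0,0.35],[0,0,0,0,0,0,0.35],[0,0,0,0,0,0,0.35]])

```text
clock: 11.3
position: [0.5059, 0.1296, 0.0486]
tcp_rot: [-0.533, 0.535, 0.466, -0.462]
ft_force: [-1.3, 0.9, -0.5]
finger_gap: 0.0576
```

```bash
python3 -c "
from h import *
rel([0.5045,0.1294,0.0484],82)
c=camera('wrist'); cv2.imwrite('pics/w7.png',c['color'])"
```

```text
t 11.3 pos [0.5059 0.1296 0.0486] gap 0.0576 F [-1.25  0.87 -0.46]
 toolx yaw 82.03  y axis [ 0.0056  0.0012 -1.    ]  move cm [-0.03  0.02  0.13]
 turn deg [0.31 0.03 0.11]
```

View pics/w7.png

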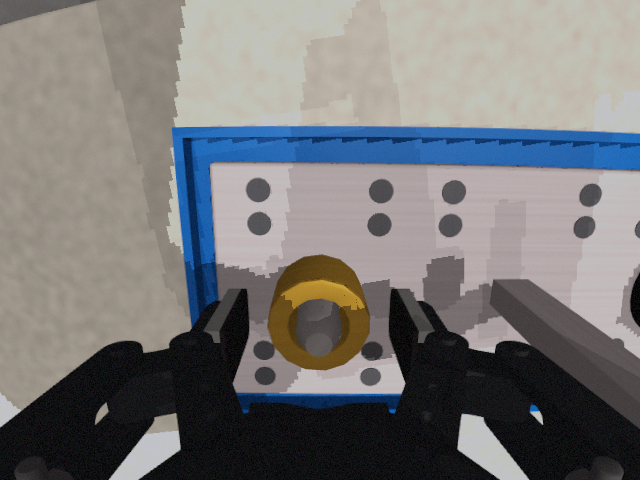

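Sleeve released, surrounding the post at (320,312). Straight up next.

step_arm(targets=[[0.3,0,0,0,-1.5,0.1,0.35],[0,0,0,0,-3,0,0.35],[0,0,0,0,-5,0,0.35],[0,0,0,0,-5,0,0.35],[0,0,0,0,-3,0,0.35],[0,0,0,0,0,0,0.35]])

```text
clock: 12.1
position: [0.5044, 0.1292, 0.228]
tcp_rot: [0.535, -0.533, -0.464, 0.464]
ft_force: [0.3, -0.4, -0.8]
finger_gap: 0.0576
```

Run:
```python
from h import *
import pickle
rel([0.516,0.2126,0.20],82)
c=camera('wrist'); cv2.imwrite('pics/w8.png',c['color']); pickle.dump(c,open('w8.pkl','wb'))
P=pts(c); x,y,z=P[...,0],P[...,1],P[...,2]; hsv=cv2.cvtColor(c["color"],cv2.COLOR_BGR2HSV)
m=((hsv[...,0]<6)|(hsv[...,0]>174))&(hsv[...,1]>150)&(z>0.124)&(z<.14)
r=cv2.minAreaRect(P[m][:,:2].astype(np.float32)); print("bar top",np.round(r[0],4),np.round(r[1],4),r[2],P[m][:,2].mean())
m=(cv2.inRange(hsv,(10,90,20),(28,255,255))>0)&(x>.47)&(x<.54)&(y>.09)&(y<.16)
Q=P[m]; zt=np.percentile(Q[:,2],97); T=Q[Q[:,2]>zt-.003]; print("sleeve top z",zt.round(4),cv2.minEnclosingCircle(T[:,:2].astype(np.float32)))
```

```text
t 12.1 pos [0.5044 0.1292 0.228 ] gap 0.0576 F [ 0.3  -0.36 -0.76]
 toolx yaw 82.01  y axis [-0.002   0.0019 -1.    ]  move cm [8.41 2.82 0.01]
 turn deg [-0.13  0.01  0.09]
bar top [0.5158 0.2125] [0.0134 0.0623] 81.52316284179688 0.12953447636776025
sleeve top z 0.2523 ((0.4960483908653259, 0.12740983068943024), 0.0329773910343647)
```

View pics/w8.png

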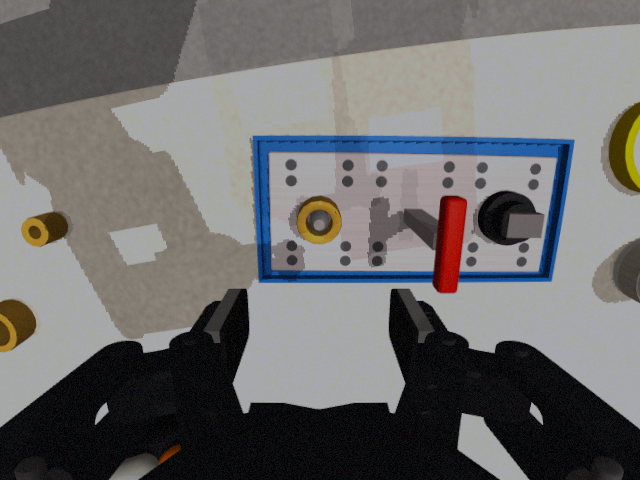

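The sleeve sits round the post at (319,221) and the red bar is at (450,245). Checking sleeve height, then moving above the handle.

Run:
```python
from h import *
import pickle
c=pickle.load(open('w8.pkl','rb'))
P=pts(c); x,y,z=P[...,0],P[...,1],P[...,2]; hsv=cv2.cvtColor(c["color"],cv2.COLOR_BGR2HSV)
m=(cv2.inRange(hsv,(10,90,20),(28,255,255))>0)&(x>.47)&(x<.54)&(y>.09)&(y<.16)&(z<.1)
Q=P[m]; zt=np.percentile(Q[:,2],97); T=Q[Q[:,2]>zt-.004]; print("sleeve top z",zt.round(4),cv2.minEnclosingCircle(T[:,:2].astype(np.float32)))
rel([0.5158,0.2125,0.19],81.7)
```

```text
sleeve top z 0.0545 ((0.505075216293335, 0.12892189621925354), 0.01861547864973545)
t 12.15 pos [0.5035 0.1292 0.2267] gap 0.0577 F [ 0.46 -0.56  0.42]
 toolx yaw 82.01  y axis [-0.0052  0.0018 -1.    ]  move cm [ 8.42  3.68 -0.09]
 turn deg [-0.31  0.31  0.06]
```

step_arm(targets=[[0,0.3,0,3,0,0,0.6],[0,0,0,3,0.5,0,1],[0,0,0,2,1,0,1],[0,0,0,0,1,0,1],[0,0,0,0,0,0,1],[0,0,0,0,0,0,1]])

```text
clock: 12.9
position: [0.5102, 0.2078, 0.1928]
tcp_rot: [0.539, -0.531, -0.456, 0.468]
ft_force: [-0.2, 0.1, 0.4]
finger_gap: 0.0857
```

```bash
python3 -c "
from h import *
rel([0.5158,0.2125,0.16],81.7)"
```

```text
t 12.9 pos [0.5102 0.2078 0.1928] gap 0.0857 F [-0.16  0.1   0.43]
 toolx yaw 81.59  y axis [-0.0206 -0.0022 -0.9998]  move cm [ 0.57  3.27 -0.55]
 turn deg [-1.15 -0.11 -0.3 ]
```

step_arm(targets=[[-1.1,0,-0.3,0.55,0,-0.55,1],[0,0,0,0,0,0,1],[0,0,0,0,1.5,0,1],[0,0,0,0,1,0,1],[0,0,0,0,0,0,1]])

```text
clock: 13.52
position: [0.5173, 0.2113, 0.1667]
tcp_rot: [-0.535, 0.536, 0.462, -0.461]
ft_force: [0.2, 0.5, -0.2]
finger_gap: 0.0857
```

```bash
python3 -c "
from h import *
rel([0.5158,0.2125,0.12],81.7)
c=camera('wrist'); cv2.imwrite('pics/w9.png',c['color'])"
```

```text
t 13.525 pos [0.5173 0.2113 0.1667] gap 0.0857 F [ 0.19  0.45 -0.15]
 toolx yaw 81.47  y axis [ 1.8e-03  3.0e-04 -1.0e+00]  move cm [0.09 4.67 0.18]
 turn deg [ 0.1  -0.23  0.03]
```

View pics/w9.png

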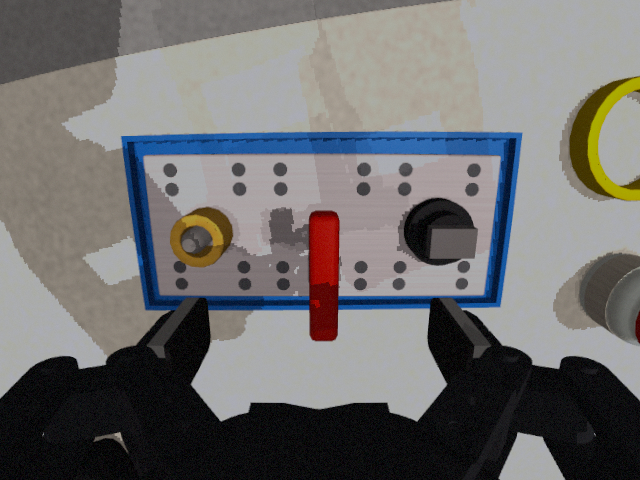

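The bar is centred between the pads at (323,275) and aligned, and the sleeve is on the post at (200,238). Descending to the bar.

step_arm(targets=[[0,-0.2,0,0.1,1.2,0.15,1],[0,0,0,0,1.5,0,1],[0,0,0,0,1.3,0,1],[0,0,0,0,0.2,0,1],[0,0,0,0,0,0,1]])

```text
clock: 14.2
position: [0.5161, 0.2128, 0.1215]
tcp_rot: [-0.535, 0.535, 0.463, -0.462]
ft_force: [0.2, -0.4, 0.6]
finger_gap: 0.0854
```

```bash
python3 -c "
from h import *
rel([0.5158,0.2125,0.12],81.7)"
```

```text
t 14.2 pos [0.5161 0.2128 0.1215] gap 0.0854 F [ 0.22 -0.36  0.61]
 toolx yaw 81.69  y axis [ 1.5e-03  3.0e-04 -1.0e+00]  move cm [-0.03  0.15  0.02]
 turn deg [ 0.08 -0.01  0.03]
```

step_arm(targets=[[0,0,0,-0.03,0.1,0,0.4],[0,0,0,0,0,0,0],[0,0,0,0,0,0,-0.3],[0,0,0,0,0,0,-0.6],[0,0,0,0,0,0,-1],[0,0,0,0,0,0,-1],[0,0,0,0,0,0,-1],[0,0,0,0,0,0,-1],[0,0,0,0,0,0,-1]], squeeze=90)

```text
clock: 15.32
position: [0.517, 0.2132, 0.122]
tcp_rot: [-0.534, 0.536, 0.464, -0.461]
ft_force: [-0.5, 0.1, 1.0]
finger_gap: 0.0125
```

```bash
python3 -c "
from h import *
rel([0.5158,0.2125,0.14],81.7)"
```

```text
t 15.325 pos [0.517  0.2132 0.122 ] gap 0.0125 F [-0.5   0.07  1.02]
 toolx yaw 81.67  y axis [ 0.0049  0.0018 -1.    ]  move cm [-0.08 -1.8   0.11]
 turn deg [ 0.26 -0.03  0.14]
```

Gripped, gap 12.5 mm. A small trial lift first.

step_arm(targets=[[0,0,0,0,-0.4,0,-1],[0,0,0,0,-0.8,0,-1],[0,0,0,0,-0.8,0,-1],[0,0,0,0,-0.5,0,-1],[0,0,0,0,0,0,-1]])

```text
clock: 15.95
position: [0.514, 0.2121, 0.1456]
tcp_rot: [0.536, -0.534, -0.462, 0.463]
ft_force: [-0.4, -0.3, -7.9]
finger_gap: 0.0126
```

```bash
python3 -c "
from h import *
rel([0.5158,0.2125,0.25],81.7)
c=camera('wrist'); d=camera('side'); e=camera('scene')
a=d['color'][140:280,190:330];b=e['color'][190:330,330:470]
cv2.imwrite('pics/c10.png',np.clip(np.hstack([cv2.resize(a,(400,400),interpolation=2),cv2.resize(b,(400,400),interpolation=2)])*1.4,0,255).astype(np.uint8))"
```

```text
t 15.95 pos [0.514  0.2121 0.1456] gap 0.0126 F [-0.36 -0.32 -7.89]
 toolx yaw 81.67  y axis [-3.e-03 -2.e-04 -1.e+00]  move cm [  0.06 -10.44  -0.15]
 turn deg [-0.17 -0.03 -0.03]
```

View pics/c10.png

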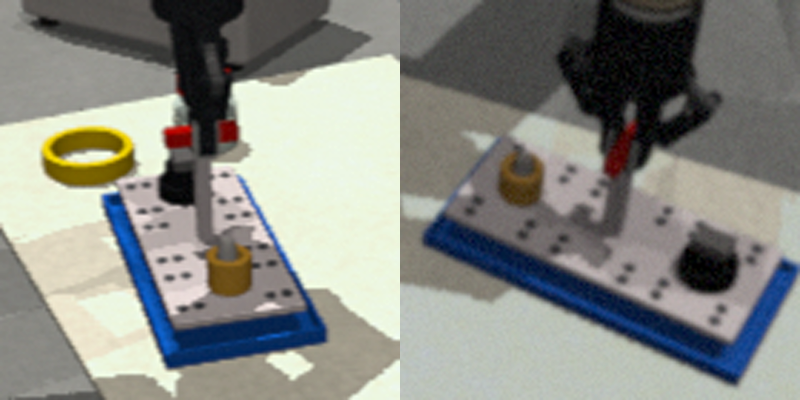

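Side and scene crops show the plate lifting level out of the tray with the sleeve down on its post (force −7.9 N, about the loaded weight). Continuing to an underside height of about 0.145.

step_arm(targets=[[-0.1,0,0,0,-1,-0.1,-1],[0,0,0,0,-1.8,0,-1],[0,0,0,0,-1.8,0,-1],[0,0,0,0,-1.8,0,-1],[0,0,0,0,-1.8,0,-1],[0,0,0,0,-1.5,0,-1],[0,0,0,0,-1,0,-1],[0,0,0,0,-0.5,0,-1],[0,0,0,0,0,0,-1],[0,0,0,0,0,0,-1]])

```text
clock: 17.35
position: [0.513, 0.2116, 0.2615]
tcp_rot: [0.536, -0.534, -0.46, 0.464]
ft_force: [-0.5, -0.5, -8.0]
finger_gap: 0.0126
```

```bash
python3 -c "
from h import *
rel([0.5158,0.2125,0.255],81.7)"
```

```text
t 17.35 pos [0.513  0.2116 0.2615] gap 0.0126 F [-0.49 -0.49 -8.05]
 toolx yaw 81.66  y axis [-0.0067 -0.0015 -1.    ]  move cm [ 0.13  0.64 -0.27]
 turn deg [-0.37 -0.04 -0.14]
```

step_arm(targets=[[-0.3,0,-0.1,0.1,0,-0.2,-1],[0,0,0,0,0,0,-1],[0,0,0,0,0,0,-1],[0,0,0,0,0,0,-1]])

```text
clock: 17.85
position: [0.5146, 0.2122, 0.2599]
tcp_rot: [0.536, -0.534, -0.461, 0.464]
ft_force: [-0.5, -0.3, -7.5]
finger_gap: 0.0123
```

Run:
```python
from h import *
rel([0.5158,0.2125,0.255],81.7)
c=camera('wrist'); d=camera('side'); e=camera('scene'); cv2.imwrite('pics/w11.png',c['color'])
a=d['color'][100:280,150:330];b=e['color'][150:330,310:490]
cv2.imwrite('pics/c11.png',np.clip(np.hstack([cv2.resize(a,(400,400),interpolation=2),cv2.resize(b,(400,400),interpolation=2)])*1.4,0,255).astype(np.uint8))
for n,k in(("wrist",c),("scene",e),("side",d)):
    P=pts(k); x,y,z=P[...,0],P[...,1],P[...,2]; hsv=cv2.cvtColor(k["color"],cv2.COLOR_BGR2HSV)
    m=(z>.135)&(z<.175)&(x>.4)&(x<.62)&(y>.06)&(y<.36)&(hsv[...,1]<60)&(hsv[...,2]>90)
    Q=P[m]
    if len(Q)<30: print(n,len(Q)); continue
    for _ in range(4):
        A=np.c_[Q[:,:2],np.ones(len(Q))]; s=np.linalg.lstsq(A,Q[:,2],rcond=None)[0]; r=np.abs(A@s-Q[:,2]); Q=Q[r<max(.003,np.median(r)*2.5)]
    print(n,"plate tilt rad",np.round(s[:2],4),"z at handle",s@[.516,.2125,1],len(Q))
    m=(cv2.inRange(hsv,(10,90,20),(28,255,255))>0)&(x>.46)&(x<.54)&(y>.09)&(y<.17)&(z>.14)&(z<.22)
    T=P[m]; print("  sleeve top above plate there", [round(float(np.percentile(T[:,2],p)-s@[.504,.128,1]),4) for p in(3,90,97)] if len(T)>10 else None)
print(read_state()["clock"],np.abs(read_state()["dq"]).max())
```

```text
t 17.85 pos [0.5146 0.2122 0.2599] gap 0.0123 F [-0.45 -0.34 -7.5 ]
 toolx yaw 81.66  y axis [-0.0041 -0.0011 -1.    ]  move cm [ 0.05  0.49 -0.12]
 turn deg [-0.22 -0.04 -0.09]
wrist plate tilt rad [-0.0065  0.0003] z at handle 0.16113243240678082 47042
  sleeve top above plate there [0.0051, 0.0306, 0.031]
scene plate tilt rad [-0.004   0.0001] z at handle 0.16067005873959533 1811
  sleeve top above plate there [0.0023, 0.0309, 0.032]
side plate tilt rad [-0.006   0.0002] z at handle 0.15923696466487733 1408
  sleeve top above plate there [0.0011, 0.0301, 0.0308]
18.0 0.0012604612053914084
```

View pics/c11.png

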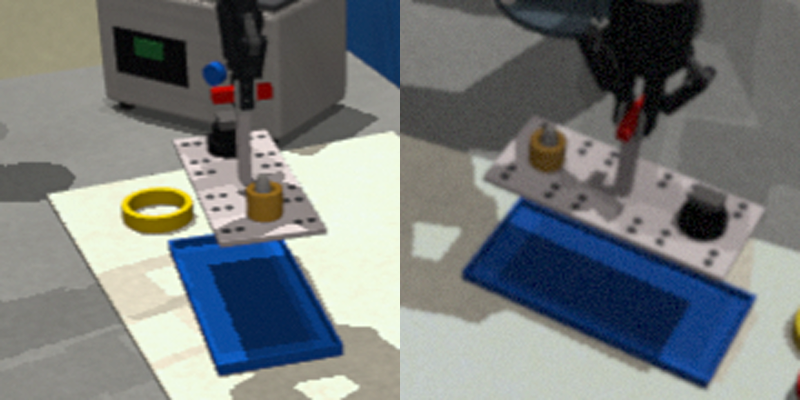

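View pics/w11.png

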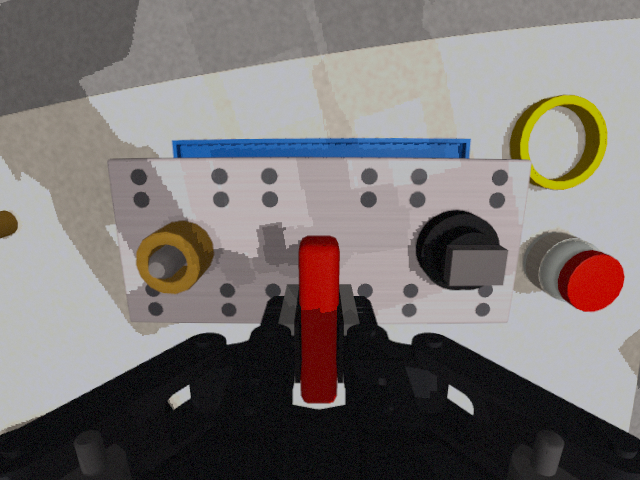

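The plate is level (tilt under 0.007 rad in all three views) and clear of the tray. The underside is at about 0.152, roughly 14 cm above the board. The sleeve top is 30–31 mm above the plate, which means fully down, and the arm is still.

```bash
python3 -c "
from h import *
print(sign_off())"
```

```text
the job is handed in; nothing more can be done
None
```

The job is handed in at about 18 s of the 54 s. The middle-sized sleeve is fully down on the post, and the carrier is held by its red handle, clear above the tray. `sign_off` gave no verdict, so the results below are my own measurements.

- **Sleeve choice:** from the wrist camera the three brass sleeves measured 37.9, 28.5 and 48.2 mm across; I used the 37.9 mm one. The turquoise look-alike was left alone.
- **Placing:** I set the sleeve on the post, let go and backed away before taking the handle. After letting go, its centre was within about 1 mm of the post.
- **Final hold:**
  - The underside is at about z = 0.152 m, roughly 14 cm above the white board.
  - Tilt is under 0.007 rad in all three views.
  - The sleeve top is 30–31 mm above the plate, which matches its 30 mm height.
  - Joint speeds are about 0.001 rad/s, and the wrist force of about 7.5 N fits the loaded weight.

**One check was slightly off:** just after release, the sleeve top read 0.0545 m against the expected 0.052 m. I put this down to depth noise, and the readings after the lift agreed with a fully seated sleeve. I did not re-measure the other objects at the end; the moves kept well clear of them and I saw no contact force.

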